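Prise open the torque tester's battery cover

ROBOT

A 6-joint arm with a two-finger parallel gripper is mounted at the origin on the work surface. World frame = base frame: x ahead of the robot, y to its left, z up, the work surface at z = 0. Lengths are in m, angles in degrees, forces in N, time in s.
With the tool pointing down it reaches from about 0.35 to 0.875 m from the base axis. Payload 4.2 kg.
Tool frame: the origin (TCP) lies at the very end of the fingers, on their centre line; the grasp point (between the pads) lies 19 mm behind it; z points along the fingers, y is the line along which they close (so a half turn about z gives the same grasp; the last joint's range is limited). The gripper opens to 87 mm and grips with 3 to 60 N. Pads are 19 mm wide; open, the fingers measure 117 mm over their backs; the gripper's body (75 mm by 190 mm) begins 51 mm behind the grasp point.
Start: joints at [-50.329, 22.042, 0.453, 0, -68.411, -14.817], TCP at [0.263, -0.567, 0.223] pointing down, gripper open.
Joint ranges: [-179.83, 179.83], [-69.29, 118.12], [-61.27, 80.66], [-181.25, 117.63], [-171.15, -9.14], [-177.46, 177.46]. Speed limits (degrees/s): [159.86, 159.86, 180, 180, 180, 180].

INTERFACE

Orientations are given as a 3x3 rotation matrix whose columns are the frame's x, y, z axes.
In Python, from station import r gives the robot as it stands.
- The arm moves only by the tool jog_arm, never from a script. Its argument "plan" is text: rows parted by semicolons, each of 7 numbers parted by spaces: the shift along the tool's x, y, z normalised to -1 to 1, where 1 is 0.025 m, then the turn, a rotation vector about the tool's x, y, z normalised to -1 to 1, where 1 is 8 degrees, then the closure, from -1 (fully open) to 1 (shut). A call has exactly 10 rows; each row shifts and turns the commanded pose from where the row before left it, along the tool's axes as they then stand; what a row does not reach is not made up. A row lasts 1/10 s, in which the tool goes at most 50 mm and 8.59 degrees, less where a joint would pass 70% of its speed; a pose out of reach is approached as far as the arm can. A call with a number of a shift or a turn outside -1 to 1 is refused whole. A call with a gripper value outside its range is refused whole. The fingers move at their own pace and stop on an object; the grip force is fixed at half the most. Time passes only in rows, so rows that do not move let the fingers close, or fill a call up. It gives the time, the measured TCP pose, the force, the opening and the grip force at its end, in the units of the state.
- r.sense(): the state, without advancing time (a new reading comes with each control period).
- r.capture(name): name is "scene" or "top" or "wrist"; returns (picture, depth): 420x560x3 uint8, red, green, blue; 420x560 float32, m along the optical axis (not along the pixel's ray), 0 where there is no reading.
- r.get_calibration(name): a dict with "mtx" (3x3 intrinsics, pixels), "extrinsics" (4x4, takes a point from camera to world coordinates). Camera axes: x right, y up, looking along -z (the intrinsics and any distortion apply to the point x, -y, -z); pixel columns grow to the right and rows downward; lengths in m; the calibration is good to about 2 mm. A picture is of the moment at which its call begins: read the wrist's pose just before it. get_calibration takes no time and is no camera call; for the wrist camera it gives the pose at the moment of the call.
- r.finish_job(): hands the job in; it is judged then, once.
The state is a dict: "time_s": time; "joints": joint angles; "joint_velocities": joint speeds; "effort": joint torques, N m; "tcp_pos": TCP position; "ee_rot": TCP orientation; "wrist_force": force on the tool from outside, world axes, zero at the start; "moment": the same for the moment, N m; "gripper_width": opening from 0.0 (shut) to 1.0 (fully open); "gripper_force": force on a finger pad.
Only numpy, scipy, OpenCV 4.12 (cv2) and the standard library are available. Lean on these libraries where they do the work, as an engineer would, in place of code of your own. Each camera call takes 0.05 s, during which the arm holds its last target. There are 200 camera calls.

TASK

Pick up the flat pry tool from the rubber mat, put its blade through the slot in the tester's front edge and lever the hinged battery cover up, then swing it with the tool right back until it stops; the gripper itself must not touch the cover. Then lay the tool gently down flat on the rubber mat again and let go. Leave the small parts in the grey tray alone.

Things in the scene. Friction and masses are not known exactly. Their poses are not given: they have to be found in the camera images.
- tester: squat grey steel torque tester fixed to the table, 160 (x) by 210 (y) by 70 high; origin under its centre, x from its front (robot side) to its back. An aluminium battery cover lies flush in its top over a bay (x = -72 to 18 mm). A strip 8 thick (bare steel above, black below) closes the front, its face at x = -80. A square drive stands 20 high on the rear deck, 38 behind the hinge
- front_mid (a point): middle of the front strip's top outer edge, height 70. The pry slot is cut down from this edge: 44 wide, floor at height 54 (cover's underside: 66), open above and into the bay. Its middle lies up to 20 mm left or right of this point, differently each time, and is not measured: look or feel for it
- cover (a joint): angle of the battery cover in rad: 0 shut, 1.75 wide open at its stop, leaning a little backwards. The cover is 88 long from hinge to front edge, 108 wide, 4 thick. A stiff hinge at its far edge holds it wherever it is left (about 3 to 4 N upwards at the front edge moves it)
- cover_hinge (a point): middle of the cover's hinge line, which runs along the tester's y, level with the cover's top face (height 70 mm), 18 mm behind the tester's centre
- cover_edge (a point): middle of the cover's front edge, on its top face; moves with the cover
- pry_tool: flat pry tool, 0.12 kg: a grey handle 100 long (x), 22 wide (y), 26 high (z), and a straight flat steel blade 80 long, 14 wide, 2.5 thick from its front end at mid height (13 above the underside). Origin at the centre of the handle's underside, x towards the blade, z up. It lies flat on the mat
- tool_tip (a point): middle of the blade's tip, 130 mm ahead of the tool's origin and 13 mm above its underside
- mat: black rubber mat fixed on the table, 280 (x) by 160 (y) by 3 thick, origin under its centre; left or right of the tester
- radio_knob: matte black radio knob, 38 across, 24 high, standing in the grey parts tray (200 by 150 by 22) on the other side; origin under its centre; leave alone
- lens_cap: amber lens cap, 34 across, 18 high, standing in the tray; origin under its centre; leave alone
- toggle_unit: toggle switch unit, block 34 by 26 by 20 with a chrome stem up to 54 high, standing in the tray; origin under its centre; leave alone
Not all that is in view belongs to the job. Of the things that look like the pry_tool, the largest one is meant.

How it is judged:
By the outcome, as a careful person would: the job done as asked, in the order asked, and still so for the second after the job is handed in, with the robot touching nothing.
It also fails if it takes over 58 s, if anything falls off the work surface, if the arm or the gripper's body presses on something with over 40 N, if the wrist force passes 120 N, or if a joint passes its speed limit or range.

## Working session

There is one attempt and no reset: what is moved stays moved. The work goes in short steps, Python scripts to look and compute and a tool call to move; the robot and the scene stay as the last step left them, time stands still between calls to the robot, and variables do not carry over. Pictures are saved under pics/ and viewed, at most 10 in all, crops included, and the job is handed in when it is done.

Besides the shell and the picture viewer there is one more tool, called after "Emit:" by a JSON object that holds its "api" and its "payload", one argument or row to a line. jog_arm: Moves the arm, as the interface text tells. Scaled input: -1 to 1 covers 0.025 m each way for a shift and 8 degrees each way for a turn. Its arguments: {"type":"object","properties":{"plan":{"type":"string"}},"required":["plan"]}

```bash
mkdir -p pics
cat > h.py <<'E'
import numpy as np,cv2
from station import r
def cap(n,f=None):
    c=r.get_calibration(n); im,d=r.capture(n)
    np.savez(''+n+'.npz',im=im,d=d,m=c['mtx'],e=c['extrinsics'])
    if f: cv2.imwrite('pics/'+f,im[:,:,::-1])
    return im,d,c
def pts(n):
    z=np.load(''+n+'.npz');d=z['d'];m=z['m'];e=z['e']
    v,u=np.indices(d.shape)
    P=np.stack([(u-m[0,2])/m[0,0]*d,-(v-m[1,2])/m[1,1]*d,-d],-1)
    return z['im'],P@e[:3,:3].T+e[:3,3]
E
python3 - <<'E'
from h import *
print({k:np.round(v,3).tolist() for k,v in r.sense().items()})
a=cap('scene');b=cap('top')
cv2.imwrite('pics/a.png',cv2.resize(np.vstack([a[0],b[0]]),(700,1050))[:, :, ::-1][:525])
cv2.imwrite('pics/top.png',cv2.resize(b[0],(800,600))[:,:,::-1])
for n in('scene','top'):print(r.get_calibration(n))
E
```

```text
{'time_s': 0.0, 'joints': [-50.328, 22.089, 0.379, -0.03, -68.412, -14.818], 'joint_velocities': [-0.027, 0.074, -0.033, -0.018, 0.001, -0.008], 'effort': [-0.002, -39.067, 18.74, 4.22, 0.011, -0.0], 'tcp_pos': [0.262, -0.567, 0.221], 'ee_rot': [[-0.907, -0.42, -0.001], [-0.42, 0.907, 0.002], [0.0, 0.002, -1.0]], 'wrist_force': [0.029, -0.19, 0.485], 'moment': [0.001, 0.03, 0.049], 'gripper_force': 0.0, 'gripper_width': 1.001}
{'mtx': array([[520.52187034,   0.        , 277.58267023],
       [  0.        , 520.52187034, 206.59403152],
       [  0.        ,   0.        ,   1.        ]]), 'extrinsics': array([[ 0.72932593, -0.53028826,  0.43229394,  1.12973575],
       [ 0.68394491,  0.5490305 , -0.48040074, -0.55426573],
       [ 0.01740831,  0.64603395,  0.76311014,  1.09104195],
       [ 0.        ,  0.        ,  0.        ,  1.        ]])}
{'mtx': array([[459.69841908,   0.        , 275.50443483],
       [  0.        , 459.69841908, 217.61728088],
       [  0.        ,   0.        ,   1.        ]]), 'extrinsics': array([[ 0.01726341,  0.99794432, -0.06171792,  0.4873733 ],
       [-0.99982339,  0.01768856,  0.00634875,  0.0984293 ],
       [ 0.0074274 ,  0.06159741,  0.99807344,  1.25676611],
       [ 0.        ,  0.        ,  0.        ,  1.        ]])}
```

View pics/top.png

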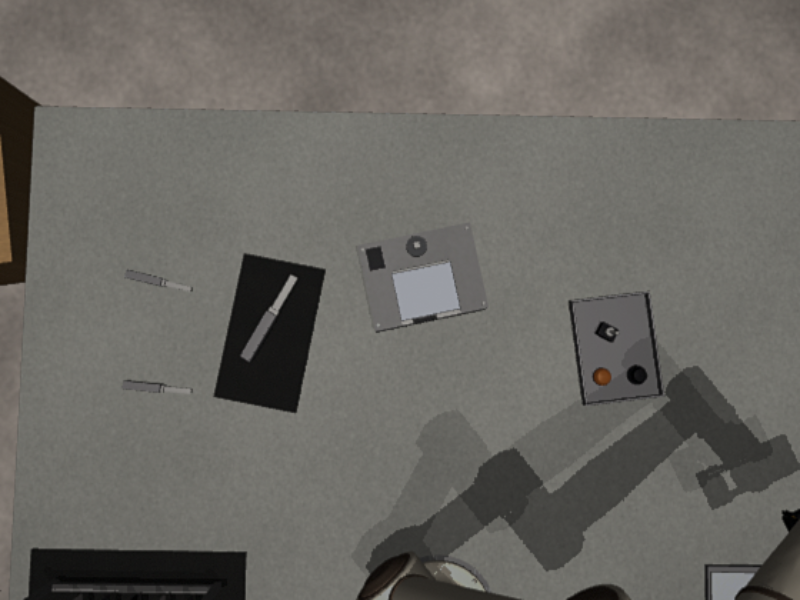

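View pics/a.png

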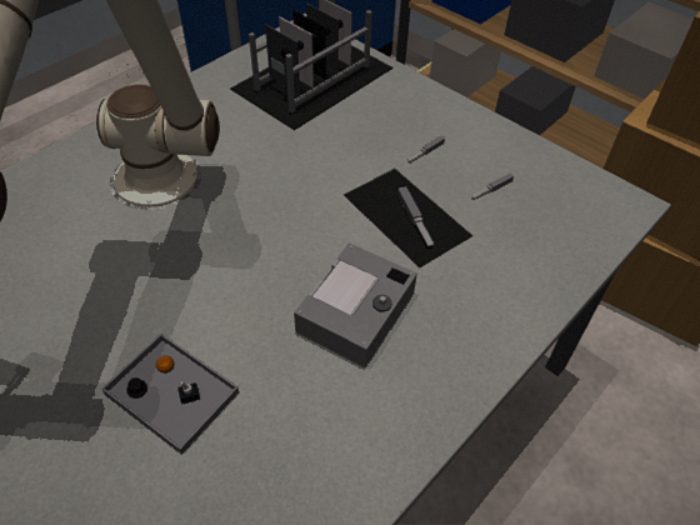

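Top view (800x600): candidates that look like the pry tool are at (268,318) on the mat, (158,281) and (158,387) on the bare table. The one on the mat is clearly the largest, so it's the one meant. The tester is at (422,277), with a dark slot near (425,319).

Run:
```python
from h import *
im,P=pts('top')
g=np.hstack([cv2.resize(im[170:300,145:235],(400,578),interpolation=2),cv2.resize(im[150:240,240:350],(400,327),interpolation=2) if 0 else cv2.resize(im[150:280,245:335],(400,578),interpolation=2)])
cv2.imwrite('pics/c1.png',g[:,:,::-1])
for n in('top','scene'):
    im,P=pts(n);x,y,z=P[...,0],P[...,1],P[...,2]
    # tester top
    m=(z>.062)&(z<.076)&(x>.4)&(x<.75)&(abs(y-.1)<.25)
    q=P[m];rc=cv2.minAreaRect(q[:,:2].astype(np.float32));print(n,'tester',m.sum(),rc,np.median(q[:,2]))
    print(cv2.boxPoints(rc).round(4).tolist())
    # tool
    m=(z>.0095)&(z<.05)&(x>.35)&(x<.75)&(y>.25)&(y<.52)
    m=cv2.morphologyEx(m.astype(np.uint8),cv2.MORPH_OPEN,np.ones((2,2)))>0
    k,l,s,_=cv2.connectedComponentsWithStats(m.astype(np.uint8))
    for i in range(1,k):
        if s[i,4]<60: continue
        q=P[l==i];rc=cv2.minAreaRect(q[:,:2].astype(np.float32));print('tool?',s[i],rc,np.percentile(q[:,2],[5,50,95]).round(4))
        h=q[q[:,2]>.024]
        if len(h)>20: print('handle',cv2.minAreaRect(h[:,:2].astype(np.float32)),len(h)); b=q[q[:,2]<.021];print('blade',cv2.minAreaRect(b[:,:2].astype(np.float32)))
    # mat by color
    m=(im.max(2)<40)&(abs(z)<.012)&(x>.3)&(x<.75)&(y>.2)&(y<.6)
    q=P[m]; print('mat',cv2.minAreaRect(q[:,:2].astype(np.float32)),np.median(q[:,2]))
```

```text
top tester 4688 ((0.625773012638092, 0.03986307978630066), (0.16052581369876862, 0.21018508076667786), 12.817415237426758) 0.07042902902894244
[[0.5242000222206116, 0.12449999898672104], [0.5708000063896179, -0.0803999975323677], [0.727400004863739, -0.04479999840259552], [0.6807000041007996, 0.16009999811649323]]
tool? [169 194  40  60 515] ((0.48564010858535767, 0.24605999886989594), (0.2322765588760376, 0.18231536448001862), 52.54403305053711) [0.002  0.0244 0.0324]
handle ((0.5231402516365051, 0.2390774041414261), (0.09333662688732147, 0.274832546710968), 4.490189552307129) 259
blade ((0.5438623428344727, 0.321056991815567), (0.02325170300900936, 0.18289010226726532), 59.13066101074219)
mat ((0.5199291706085205, 0.32663658261299133), (0.15855000913143158, 0.2764560580253601), 79.89459991455078) 0.0034072955847037623
scene tester 4405 ((0.6242510080337524, 0.03826994448900223), (0.16284218430519104, 0.21490278840065002), 12.60469913482666) 0.07017388810856962
[[0.5213000178337097, 0.12540000677108765], [0.5681999921798706, -0.0843999981880188], [0.7271999716758728, -0.04879999905824661], [0.6802999973297119, 0.16089999675750732]]
tool? [319 150  29  48 380] ((0.8265767693519592, -0.05901035666465759), (0.09101179242134094, 1.1577779054641724), 35.96661376953125) [0.0042 0.0236 0.0317]
handle ((0.8207957744598389, -0.07934221625328064), (0.05777159705758095, 1.1316568851470947), 35.96661376953125) 182
blade ((0.5419767498970032, 0.3302849233150482), (0.03614727780222893, 0.19623175263404846), 58.578216552734375)
mat ((0.5356274247169495, 0.42292553186416626), (0.3665528893470764, 0.28219276666641235), 81.32454681396484) 0.0033279489826605335
```

View pics/c1.png

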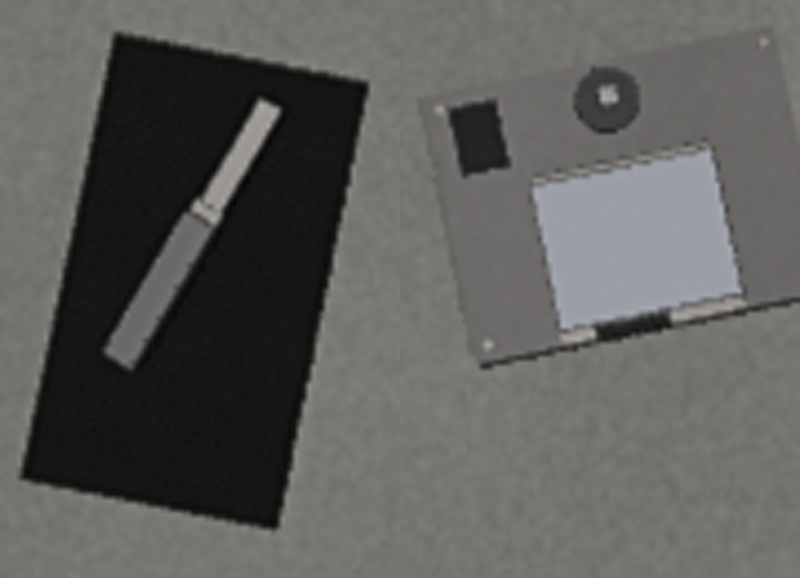

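Confirmed: the mat tool is the largest. In the right half of the crop the slot is the dark gap in the strip, between (597,332) and (670,318).

```bash
cat >> h.py <<'E'
def plane(n,u,v,z0):
    z=np.load(''+n+'.npz');m=z['m'];e=z['e']
    u,v=np.atleast_1d(u).astype(float),np.atleast_1d(v).astype(float)
    D=np.stack([(u-m[0,2])/m[0,0],-(v-m[1,2])/m[1,1],-np.ones_like(u)],-1)@e[:3,:3].T
    return e[:3,3]+D*((z0-e[2,3])/D[:,2])[:,None]
from scipy.spatial.transform import Rotation as Ro
def go(pos,yaw=None):   # how far, in jog units, from the measured pose
    s=r.sense();R=np.array(s['ee_rot']);d=R.T@(np.array(pos)-s['tcp_pos'])/.025
    t=0
    if yaw is not None:
        c,q=np.cos(np.radians(yaw)),np.sin(np.radians(yaw))
        G=np.array([[c,q,0],[q,-c,0],[0,0,-1.]])
        t=np.degrees(Ro.from_matrix(R.T@G).as_rotvec())/8
    print('t',s['time_s'],'tcp',np.round(s['tcp_pos'],4),'shift',np.round(d,2),'turn',np.round(t,2),'F',np.round(s['wrist_force'],1),'M',np.round(s['moment'],2),'w',s['gripper_width'],s['gripper_force'])
E
cat > m.py <<'E'
from h import *
im,P=pts('top');g=im.max(2)
v,u=np.nonzero((g>55));ok=(u>165)&(u<212)&(v>188)&(v<256);u,v=u[ok],v[ok]
# tool pixels = bright pixels inside the mat
mk=np.zeros(g.shape,np.uint8);mk[v,u]=1
k,l,s,_=cv2.connectedComponentsWithStats(mk)
for i in range(1,k):
    if 150<s[i,4]<900:
        vv,uu=np.nonzero(l==i);p=plane('top',uu,vv,.023)[:,:2]
        rc=cv2.minAreaRect(p.astype(np.float32));print(s[i],rc)
        b=g[vv,uu];a=np.linalg.svd(p-p.mean(0))[2][0];a*=np.sign(a[0]);t=(p-p.mean(0))@a
        print('yaw',np.degrees(np.arctan2(a[1],a[0])),'t',t.min(),t.max(),p.mean(0))
        h=t<t.min()+.09;ph=plane('top',uu,vv,.029)[h,:2];pb=plane('top',uu,vv,.0172)[t>t.max()-.07,:2]
        print('handle mean',ph.mean(0),'blade mean',pb.mean(0))
        for q in(plane('top',uu,vv,.029)[:,:2],plane('top',uu,vv,.0172)[:,:2]):print('ends',(q@a).min(),(q@a).max(), 'a',a)
sl=plane('top',[289.3,305.75],[224.7,221.5],.07)
C=np.array([.6258,.0399]);y=np.radians(12.8);ex=np.array([np.cos(y),np.sin(y)]);ey=np.array([-ex[1],ex[0]])
for q in sl:print('slot edge tester',(q[:2]-C)@ex,(q[:2]-C)@ey)
E
python3 m.py
```

```text
[168 192  40  61 482] ((0.5488778352737427, 0.325082927942276), (0.021225839853286743, 0.1810106337070465), 60.62516403198242)
yaw -29.693707729182922 t -0.08503368301682052 0.0959772811496423 [0.54394488 0.32745995]
handle mean [0.50940985 0.34600107] blade mean [0.59744294 0.29784377]
ends 0.22599822737198394 0.40612890655197237 a [ 0.86868592 -0.49536327]
ends 0.2245698686650141 0.4064317749850689 a [ 0.86868592 -0.49536327]
slot edge tester -0.07736569776494358 0.03297013179135131
slot edge tester -0.07795616318117334 -0.010401486304752438
```

```bash
python3 -c "
from h import *
go([.524,.338,.20],-29.5)"
```

```text
t 0.1 tcp [ 0.2625 -0.5666  0.2216] shift [-24.7   28.44   0.92] turn [ 1.000e-02  2.000e-02 -1.571e+01] F [ 0.  -0.1 -0.1] M [-0.04  0.   -0.05] w 0.9956393062732414 0.0
```

Emit:
{"api": "jog_arm", "payload": {
  "plan": "-0.82 0.95 0 0 0 0 -1;-0.82 0.95 0 0 0 0 -1;-0.82 0.95 0 0 0 0 -1;-0.82 0.95 0 0 0 0 -1;-0.82 0.95 0 0 0 0 -1;-0.82 0.95 0 0 0 0 -1;-0.82 0.95 0 0 0 0 -1;-0.82 0.95 0 0 0 0 -1;-0.82 0.95 0 0 0 0 -1;-0.82 0.95 0 0 0 0 -1"
}}

```text
time_s: 1.1
tcp_pos: [0.3488, -0.2641, 0.2223]
ee_rot: [[-0.907, -0.42, -0.0], [-0.42, 0.907, 0.0], [0.0, 0.001, -1.0]]
wrist_force: [-0.4, 0.8, -0.5]
gripper_width: 1.001
gripper_force: 0.0
```

Emit:
{"api": "jog_arm", "payload": {
  "plan": "-0.82 0.95 0 0 0 0 -1;-0.82 0.95 0 0 0 0 -1;-0.82 0.95 0 0 0 0 -1;-0.82 0.95 0 0 0 0 -1;-0.82 0.95 0 0 0 0 -1;-0.82 0.95 0 0 0 0 -1;-0.82 0.95 0 0 0 0 -1;-0.82 0.95 0 0 0 0 -1;-0.82 0.95 0 0 0 0 -1;-0.82 0.95 0 0 0 0 -1"
}}

```text
time_s: 2.1
tcp_pos: [0.4349, 0.0375, 0.2223]
ee_rot: [[-0.907, -0.421, -0.0], [-0.421, 0.907, -0.0], [0.0, 0.0, -1.0]]
wrist_force: [-0.1, 0.0, 0.4]
gripper_width: 0.997
gripper_force: 0.0
```

Emit:
{"api": "jog_arm", "payload": {
  "plan": "-0.82 0.95 0 0 0 0 -1;-0.82 0.95 0 0 0 0 -1;-0.82 0.95 0 0 0 0 -1;-0.82 0.95 0 0 0 0 -1;-0.82 0.95 0 0 0 0 -1;-0.82 0.95 0 0 0 0 -1;-0.82 0.95 0 0 0 0 -1;-0.82 0.95 0 0 0 0 -1;-0.82 0.95 0 0 0 0 -1;-0.82 0.95 0 0 0 0 -1"
}}

```text
time_s: 3.1
tcp_pos: [0.5212, 0.339, 0.222]
ee_rot: [[-0.907, -0.42, -0.001], [-0.42, 0.907, -0.001], [0.001, -0.0, -1.0]]
wrist_force: [0.6, 0.1, 0.2]
gripper_width: 0.999
gripper_force: 0.0
```

Emit:
{"api": "jog_arm", "payload": {
  "plan": "0 0 0 0 0 -1 -1;0 0 0 0 0 -1 -1;0 0 0 0 0 -1 -1;0 0 0 0 0 -1 -1;0 0 0 0 0 -1 -1;0 0 0 0 0 -1 -1;0 0 0 0 0 -1 -1;0 0 0 0 0 -1 -1;0 0 0 0 0 -1 -1;0 0 0 0 0 -1 -1"
}}

```text
time_s: 4.1
tcp_pos: [0.521, 0.3377, 0.2219]
ee_rot: [[0.262, -0.965, -0.001], [-0.965, -0.262, -0.001], [0.0, 0.001, -1.0]]
wrist_force: [-0.2, 1.1, -0.6]
gripper_width: 1.001
gripper_force: 0.0
```

Emit:
{"api": "jog_arm", "payload": {
  "plan": "0 0 0 0 0 -1 -1;0 0 0 0 0 -1 -1;0 0 0 0 0 -1 -1;0 0 0 0 0 -1 -1;0 0 0 0 0 -1 -1;0 0 0 0 0 -0.7 -1;0 0 0 0 0 0 -1;0 0 0 0 0 0 -1;0 0 0 0 0 0 -1;0 0 0 0 0 0 -1"
}}

```text
time_s: 5.1
tcp_pos: [0.5212, 0.3379, 0.2224]
ee_rot: [[0.87, -0.494, -0.0], [-0.494, -0.87, -0.0], [-0.0, 0.0, -1.0]]
wrist_force: [0.1, -0.0, -0.6]
gripper_width: 1.0
gripper_force: 0.0
```

Run:
```python
from h import *
go([.544,.326,.10],-29.5)
im,d,c=cap('wrist','w1.png');print(r.get_calibration('wrist')['extrinsics'].round(3))
```

```text
t 5.1 tcp [0.5212 0.3379 0.2224] shift [ 1.03 -0.04  4.9 ] turn [ 0.    0.   -0.01] F [ 0.1 -0.  -0.6] M [-0.07  0.14 -0.05] w 0.9996776914491723 0.0
[[-0.493  0.843  0.215  0.58 ]
 [-0.87  -0.477 -0.122  0.304]
 [-0.001 -0.248  0.969  0.384]
 [ 0.     0.     0.     1.   ]]
```

View pics/w1.png

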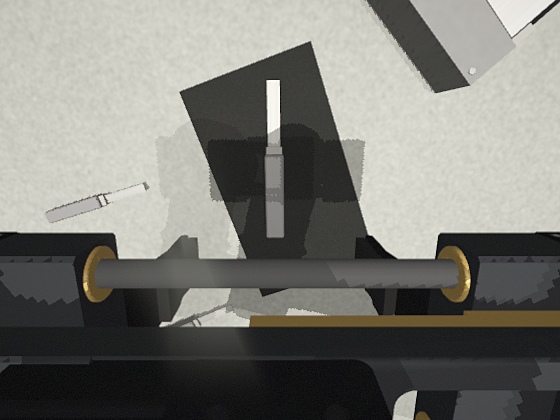

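The wrist view shows the tool upright in the image: tip (273,80), handle from (274,153) to (275,237). It is aligned with the gripper.

Run:
```python
from h import *
im,P=pts('wrist')
print('tip',plane('wrist',273,80,.017),'handle',plane('wrist',[274,275],[153,237],.029))
tip=plane('wrist',273,80,.017)[0,:2];a=np.array([.8704,-.4924])
g=tip-a*.095;print(g);go([g[0],g[1],.006],-29.5)
```

```text
tip [[0.62729525 0.28100314 0.017     ]] handle [[0.5585867  0.31871003 0.029     ]
 [0.47120321 0.36702037 0.029     ]]
[0.54460725 0.32778114]
t 5.15 tcp [0.5213 0.3379 0.2225] shift [ 1.01 -0.11  8.66] turn [ 0.    0.   -0.01] F [ 0.6 -0.5  0.4] M [-0.06  0.12  0.03] w 1.0026500320507894 0.0
```

Emit:
{"api": "jog_arm", "payload": {
  "plan": "0.5 -0.07 1 0 0 0 -1;0.5 0 1 0 0 0 -1;0 0 1 0 0 0 -1;0 0 1 0 0 0 -1;0 0 1 0 0 0 -1;0 0 1 0 0 0 -1;0 0 1 0 0 0 -1;0 0 1 0 0 0 -1;0 0 0.4 0 0 0 -1;0 0 0.2 0 0 0 -1"
}}

```text
time_s: 6.15
tcp_pos: [0.5437, 0.3268, 0.0066]
ee_rot: [[0.87, -0.493, -0.001], [-0.493, -0.87, -0.001], [-0.0, 0.002, -1.0]]
wrist_force: [-0.5, 0.4, 0.1]
gripper_width: 1.001
gripper_force: 0.0
```

Emit:
{"api": "jog_arm", "payload": {
  "plan": "0 0 0 0 0 0 -1;0 0 0 0 0 0 1;0 0 0 0 0 0 1;0 0 0 0 0 0 1;0 0 0 0 0 0 1;0 0 0 0 0 0 1;0 0 0 0 0 0 1;0 0 0 0 0 0 1;0 0 0 0 0 0 1;0 0 0 0 0 0 1"
}}

```text
time_s: 7.15
tcp_pos: [0.5439, 0.3271, 0.0075]
ee_rot: [[0.87, -0.493, -0.0], [-0.493, -0.87, -0.0], [-0.0, 0.0, -1.0]]
wrist_force: [-0.1, 0.1, -0.6]
gripper_width: 0.268
gripper_force: 0.1
```

Emit:
{"api": "jog_arm", "payload": {
  "plan": "0 0 -0.3 0 0 0 1;0 0 -0.6 0 0 0 1;0 0 -0.8 0 0 0 1;0 0 -0.8 0 0 0 1;0 0 -0.8 0 0 0 1;0 0 -0.8 0 0 0 1;0 0 -0.6 0 0 0 1;0 0 -0.3 0 0 0 1;0 0 0 0 0 0 1;0 0 0 0 0 0 1"
}}

```text
time_s: 8.15
tcp_pos: [0.5434, 0.3268, 0.1322]
ee_rot: [[0.87, -0.493, -0.001], [-0.493, -0.87, -0.0], [-0.001, 0.001, -1.0]]
wrist_force: [-0.3, 0.1, -1.2]
gripper_width: 0.254
gripper_force: 30.0
```

Run:
```python
from h import *
# approach pose: TCP 95+40 mm before slot entry
C=np.array([.6258,.0399]);y=np.radians(12.8);ex=np.array([np.cos(y),np.sin(y)]);ey=np.array([-ex[1],ex[0]])
g=C+ex*(-.080-.03-.095)+ey*.0113;print(g)
go([*g,.131],12.8)
im,d,c=cap('wrist','w2.png')
```

```text
[0.42339088 0.00550175]
t 8.15 tcp [0.5434 0.3268 0.1322] shift [ 2.16 13.55  0.06] turn [ 0.    0.01 -5.29] F [-0.3  0.1 -1.2] M [-0.08  0.11 -0.03] w 0.25402566764135953 29.9956231797114
```

View pics/w2.png

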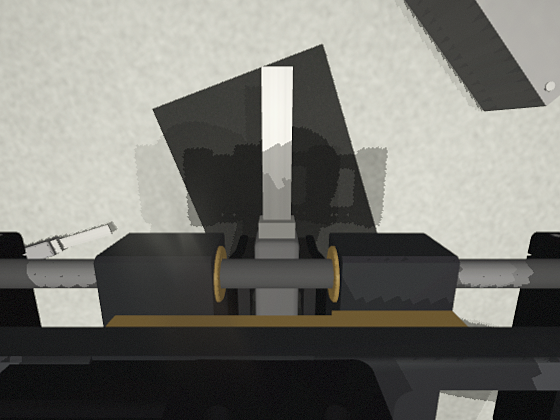

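The tool is held: the tip is at (277,68) and the blade runs down to (277,218).

```bash
cat >> h.py <<'E'
def blade():
    im,P=pts('wrist');s=r.sense();R=np.array(s['ee_rot'])
    z=np.load('wrist.npz')
    Q=(P-s['tcp_pos'])@R
    m=(Q[...,2]<.006)&(Q[...,2]>-.04)&(abs(Q[...,1])<.02)&(Q[...,0]>.02)&(Q[...,0]<.13)&(z['d']>0)
    q=Q[m];b=q[q[:,0]>.035]
    f=np.polyfit(b[:,0],b[:,2],1);f2=np.polyfit(b[:,0],b[:,1],1)
    print('n',len(b),'tip x',np.percentile(q[:,0],99.5),'tip z(top face)',np.polyval(f,q[:,0].max()),'pitch deg(+=tip down)',np.degrees(np.arctan(f[0])),'tip y',np.polyval(f2,q[:,0].max()),'yaw',np.degrees(np.arctan(f2[0])))
E
python3 -c "
from h import *
blade()"
```

```text
n 3881 tip x 0.0955571894725956 tip z(top face) -0.009913181806517363 pitch deg(+=tip down) 0.0400337771442421 tip y 0.0008999296895260586 yaw 0.012881428516685743
```

Emit:
{"api": "jog_arm", "payload": {
  "plan": "0.15 0.6 0 0 0 0 1;0.15 0.95 0 0 0 0 1;0.2 1 0 0 0 0 1;0.2 1 0 0 0 0 1;0.2 1 0 0 0 0 1;0.2 1 0 0 0 0 1;0.2 1 0 0 0 0 1;0.2 1 0 0 0 0 1;0.2 1 0 0 0 0 1;0.2 1 0 0 0 0 1"
}}

```text
time_s: 9.2
tcp_pos: [0.466, 0.094, 0.1319]
ee_rot: [[0.87, -0.493, -0.002], [-0.493, -0.87, -0.001], [-0.001, 0.001, -1.0]]
wrist_force: [-0.3, 0.0, -1.0]
gripper_width: 0.25
gripper_force: 30.0
```

Emit:
{"api": "jog_arm", "payload": {
  "plan": "0.16 1 0 0 0 0 1;0.15 1 0 0 0 0 1;0.15 1 0 0 0 0 1;0 0.7 0 0 0 0 1;0 0.3 0 0 0 -0.29 1;0 0 0 0 0 -1 1;0 0 0 0 0 -1 1;0 0 0 0 0 -1 1;0 0 0 0 0 -1 1;0 0 0 0 0 -1 1"
}}

```text
time_s: 10.2
tcp_pos: [0.4275, 0.0029, 0.1323]
ee_rot: [[0.974, 0.227, -0.001], [0.227, -0.974, -0.0], [-0.001, -0.0, -1.0]]
wrist_force: [0.4, -0.6, -0.9]
gripper_width: 0.251
gripper_force: 30.0
```

Run:
```python
from h import *
go([.42339,.0055,.0513],12.8)
im,d,c=cap('wrist','w3.png');blade()
```

```text
t 10.2 tcp [0.4275 0.0029 0.1323] shift [-0.13 -0.14  3.24] turn [-0.    0.    0.04] F [ 0.4 -0.6 -0.9] M [-0.04  0.07  0.02] w 0.25135186515530417 29.995110780000687
n 3827 tip x 0.09482085808653108 tip z(top face) -0.009496158855444806 pitch deg(+=tip down) -0.06441458154120798 tip y 0.0016892192314753468 yaw 0.22262440786641152
```

View pics/w3.png

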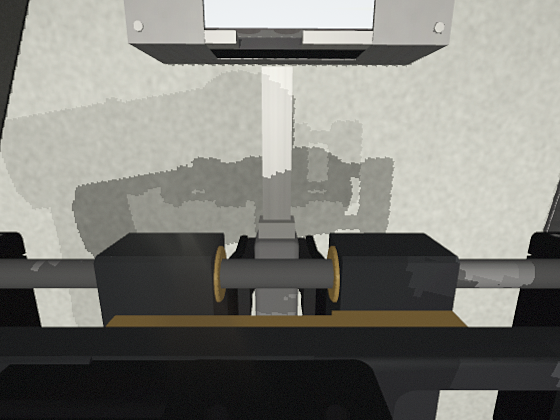

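The slot in the strip runs from (237,44) to (303,44); the blade is at columns 262–293, row 67 at the tip.

Run:
```python
from h import *
s=r.sense();R=np.array(s['ee_rot'])
for p in plane('wrist',[237,303,204,374],[44,44,45,45],.07): print(np.round(R.T@(p-s['tcp_pos']),4))
im,P=pts('wrist');Q=(P-s['tcp_pos'])@R
m=(P[...,2]>.064)&(P[...,2]<.076)
q=Q[m];print(np.percentile(q[:,0],[.5,1,5]), np.median(P[m][:,2]))
for lo,hi in((-.09,-.05),(.04,.08)):
    k=q[(q[:,1]>lo)&(q[:,1]<hi)];print(lo,np.percentile(k[:,0],1))
```

```text
[ 0.1213 -0.0242  0.0621]
[0.1212 0.019  0.0621]
[ 0.1208 -0.0458  0.0621]
[0.1205 0.0654 0.0621]
[0.12101368 0.12115065 0.12233817] 0.06953098653728805
-0.09 0.12202060947322604
0.04 0.12113893521240228
```

Emit:
{"api": "jog_arm", "payload": {
  "plan": "0 -0.17 0.4 0 0 0 1;0 0 0.7 0 0 0.04 1;0 0 0.8 0 0 0 1;0 0 0.7 0 0 0 1;0 0 0.44 0 0 0 1;0 0 0.2 0 0 0 1;0 0 0 0 0 0 1;0.3 0 0 0 0 0 1;0.3 0 0 0 0 0 1;0.2 0 0 0 0 0 1"
}}

```text
time_s: 11.25
tcp_pos: [0.4485, 0.0123, 0.0522]
ee_rot: [[0.976, 0.216, 0.002], [0.216, -0.976, 0.001], [0.002, -0.0, -1.0]]
wrist_force: [0.4, -0.7, -1.0]
gripper_width: 0.252
gripper_force: 30.0
```

Run:
```python
from h import *
go([.42339,.0055,.0513],12.8)
im,d,c=cap('wrist');blade()
s=r.sense();R=np.array(s['ee_rot'])
im,P=pts('wrist');Q=(P-s['tcp_pos'])@R
m=(P[...,2]>.064)&(P[...,2]<.076)&(Q[...,0]>.05)
q=Q[m];print(np.percentile(q[:,0],[.5,1,5]), np.median(P[m][:,2]))
cv2.imwrite('pics/w4.png',cv2.resize(im[0:220,140:420],(784,600))[:,:,::-1])
```

```text
t 11.25 tcp [0.4485 0.0123 0.0522] shift [-1.04  0.05  0.03] turn [-0.   -0.02 -0.04] F [ 0.4 -0.7 -1. ] M [-0.07  0.09  0.06] w 0.25223363986440933 29.995850566774607
n 8453 tip x 0.11784429749403502 tip z(top face) -0.012070054235566965 pitch deg(+=tip down) -3.6386953717663952 tip y -0.0002676943916938993 yaw -1.5381076193660626
[0.09776376 0.09789562 0.09909998] 0.0695146762190346
```

View pics/w4.png

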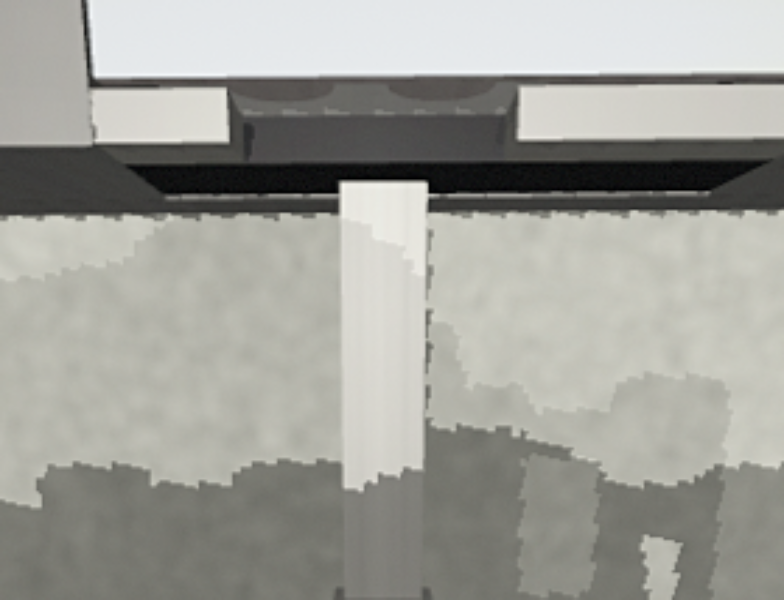

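Emit:
{"api": "jog_arm", "payload": {
  "plan": "0.2 0 0 0 0 0 1;0.3 0 0 0 0 0 1;0.3 0 0 0 0 0 1;0.2 0 0 0 0 0 1;0.05 0 0 0 0 0 1;0 0 0 0 0 0 1;0 0 -0.15 0 0 0 1;0 0 -0.15 0 0 0 1;0 0 -0.15 0 0 0 1;0 0 -0.15 0 0 0 1"
}}

```text
time_s: 12.3
tcp_pos: [0.4718, 0.0173, 0.0666]
ee_rot: [[0.977, 0.215, -0.001], [0.215, -0.977, -0.0], [-0.001, 0.0, -1.0]]
wrist_force: [-0.0, 0.7, -4.4]
gripper_width: 0.249
gripper_force: 30.0
```

Run:
```python
from h import *
go([.42339,.0055,.0513],12.8)
im,d,c=cap('wrist')
cv2.imwrite('pics/w5.png',cv2.resize(im[0:220,140:420],(784,600))[:,:,::-1])
s=r.sense();R=np.array(s['ee_rot']);im,P=pts('wrist');Q=(P-s['tcp_pos'])@R
for x in np.arange(.04,.16,.008):
    m=(abs(Q[...,1])<.005)&(abs(Q[...,0]-x)<.003);print(round(x,3),np.median(Q[m][:,2]).round(4),end=' ; ')
```

```text
t 12.3 tcp [0.4718 0.0173 0.0666] shift [-1.99  0.04  0.61] turn [ 0.    0.01 -0.04] F [-0.   0.7 -4.4] M [-0.15  0.17 -0.01] w 0.24899832683460557 29.9960147542879
0.04 -0.0086 ; 0.048 -0.0086 ; 0.056 -0.0085 ; 0.064 -0.0085 ; 0.072 -0.0085 ; 0.08 -0.0085 ; 0.088 -0.0129 ; 0.096 -0.012 ; 0.104 -0.0111 ; 0.112 -0.0101 ; 0.12 -0.0091 ; 0.128 nan ; 0.136 nan ; 0.144 nan ; 0.152 nan ;
  return _methods._mean(a, axis=axis, dtype=dtype,
  ret = ret.dtype.type(ret / rcount)
```

View pics/w5.png

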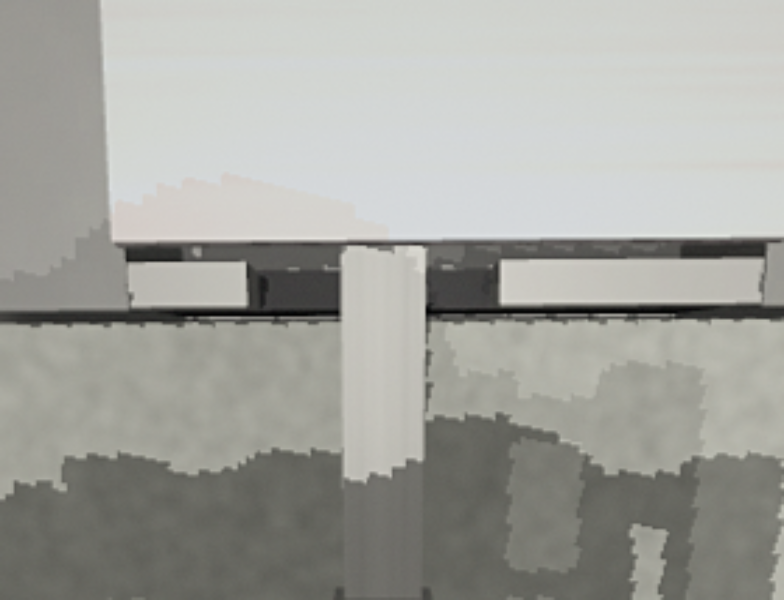

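The cover is lifting (about 6.5°), its edge at crop row 240 with the blade (340–427) straight beneath it and no slip in the grip. I'll follow the cover's arc.

Emit:
{"api": "jog_arm", "payload": {
  "plan": "0.01 0 -0.15 0 0 0 1;0.02 0 -0.15 0 0 0 1;0.02 0 -0.15 0 0 0 1;0.04 0 -0.15 0 0 0 1;0.04 0 -0.15 0 0 0 1;0.05 0 -0.15 0 0 0 1;0.06 0 -0.15 0 0 0 1;0.07 0 -0.14 0 0 0 1;0.08 0 -0.14 0 0 0 1;0.08 0 -0.14 0 0 0 1"
}}

```text
time_s: 13.35
tcp_pos: [0.4836, 0.0199, 0.1034]
ee_rot: [[0.976, 0.216, -0.001], [0.216, -0.976, -0.0], [-0.001, 0.0, -1.0]]
wrist_force: [-2.1, 0.0, -4.7]
gripper_width: 0.252
gripper_force: 30.0
```

```bash
cat > chk.py <<'E'
from h import *
import warnings;warnings.simplefilter('ignore')
cap('wrist')
go([.42339,.0055,.0513],12.8)
s=r.sense();R=np.array(s['ee_rot']);im,P=pts('wrist');Q=(P-s['tcp_pos'])@R
print([(round(x,3),np.median(Q[(abs(Q[...,1])<.005)&(abs(Q[...,0]-x)<.003)][:,2]).round(4).item()) for x in np.arange(.04,.16,.01)])
cap('top');im,P=pts('top')
C=np.array([.6258,.0399]);y=np.radians(12.8);ex=np.array([np.cos(y),np.sin(y)]);ey=np.array([-ex[1],ex[0]])
X=(P[...,:2]-C)@ex;Y=(P[...,:2]-C)@ey;Z=P[...,2]
m=(abs(Y)<.05)&(abs(Y-.011)>.012)&(X>-.075)&(X<.05)&(Z>.073)&(Z<.175)&(im.min(2)>70)
if m.sum()>10:
    x,z=X[m],Z[m];print('cover n',m.sum(),'slope deg',np.degrees(np.arctan2(-np.polyfit(x,z,1)[0],1)),'x',np.percentile(x,[2,98]),'z',np.percentile(z,[2,98]))
E
python3 chk.py
```

```text
t 13.4 tcp [0.4844 0.02   0.1041] shift [-2.51  0.04  2.11] turn [ 0.   -0.   -0.04] F [-1.4  0.3 -2.5] M [-0.33  0.88 -0.04] w 0.24997806199761172 29.99581371434033
[(np.float64(0.04), -0.0085), (np.float64(0.05), -0.0084), (np.float64(0.06), -0.0084), (np.float64(0.07), -0.0083), (np.float64(0.08), -0.0082), (np.float64(0.09), -0.0154), (np.float64(0.1), -0.0086), (np.float64(0.11), -0.0014), (np.float64(0.12), 0.0057), (np.float64(0.13), 0.0112), (np.float64(0.14), nan), (np.float64(0.15), nan)]
cover n 826 slope deg 32.51761376533183 x [-0.05469193  0.03131103] z [0.07330114 0.12306937]
```

Emit:
{"api": "jog_arm", "payload": {
  "plan": "0.08 0 -0.12 0 0 0 1;0.09 0 -0.12 0 0 0 1;0.1 0 -0.12 0 0 0 1;0.13 0 -0.13 0 0 0 1;0.15 0 -0.13 0 0 0 1;0.15 0 -0.13 0 0 0 1;0.16 0 -0.12 0 0 0 1;0.14 0 -0.08 0 0 0 1;0.14 0 -0.08 0 0 0 1;0.14 0 -0.07 0 0 0 1"
}}

```text
time_s: 14.45
tcp_pos: [0.5156, 0.027, 0.1312]
ee_rot: [[0.976, 0.216, 0.001], [0.216, -0.976, 0.0], [0.001, 0.0, -1.0]]
wrist_force: [-2.5, -0.4, -0.5]
gripper_width: 0.248
gripper_force: 30.0
```

```bash
python3 chk.py
```

```text
t 14.5 tcp [0.5165 0.0272 0.1315] shift [-3.83  0.04  3.2 ] turn [ 0.   -0.01 -0.04] F [-3.6 -0.3  0.1] M [-0.16  0.91  0.05] w 0.2522427638364906 29.996628602966666
[(np.float64(0.04), -0.0091), (np.float64(0.05), -0.009), (np.float64(0.06), -0.009), (np.float64(0.07), -0.0091), (np.float64(0.08), -0.0091), (np.float64(0.09), -0.0106), (np.float64(0.1), -0.0044), (np.float64(0.11), 0.0198), (np.float64(0.12), 0.0426), (np.float64(0.13), 0.0606), (np.float64(0.14), 0.0621), (np.float64(0.15), nan)]
cover n 379 slope deg 60.02823229740988 x [-0.01789654  0.04341045] z [0.07325965 0.15235751]
```

Emit:
{"api": "jog_arm", "payload": {
  "plan": "0.14 0 -0.07 0 0 0 1;0.15 0 -0.06 0 0 0 1;0.15 0 -0.05 0 0 0 1;0.15 0 -0.04 0 0 0 1;0.15 0 -0.03 0 0 0 1;0.15 0 -0.03 0 0 0 1;0.15 0 -0.02 0 0 0 1;0.15 0 -0.01 0 0 0 1;0.15 0 0 0 0 0 1;0.15 0 0 0 0 0 1"
}}

```text
time_s: 15.55
tcp_pos: [0.552, 0.0351, 0.1386]
ee_rot: [[0.976, 0.216, 0.0], [0.216, -0.976, 0.0], [0.0, -0.0, -1.0]]
wrist_force: [-3.2, 0.2, -0.9]
gripper_width: 0.249
gripper_force: 30.0
```

```bash
python3 chk.py
```

```text
t 15.6 tcp [0.5526 0.0352 0.1386] shift [-5.3   0.05  3.49] turn [ 0.   -0.01 -0.04] F [-1.8  0.6 -0.6] M [0.08 0.62 0.11] w 0.2510370034610335 30.00050214584917
[(np.float64(0.04), -0.0094), (np.float64(0.05), -0.0095), (np.float64(0.06), -0.0095), (np.float64(0.07), -0.0094), (np.float64(0.08), -0.0095), (np.float64(0.09), -0.0094), (np.float64(0.1), -0.0191), (np.float64(0.11), nan), (np.float64(0.12), 0.0621), (np.float64(0.13), 0.0622), (np.float64(0.14), 0.0622), (np.float64(0.15), 0.0692)]
cover n 88 slope deg 75.72076753396415 x [0.02263876 0.04806563] z [0.07339932 0.16248921]
```

Emit:
{"api": "jog_arm", "payload": {
  "plan": "0.06 0 0 0 0 0 1;0.06 0 0 0 0 0 1;0.06 0 0 0 0 0 1;0.06 0 0 0 0 0 1;0.04 0 0 0 0 0 1;0 0 0 0 0 0 1;0 0 0 0 0 0 1;0 0 0 0 0 0 1;0 0 0 0 0 0 1;0 0 0 0 0 0 1"
}}

```text
time_s: 16.65
tcp_pos: [0.5579, 0.0363, 0.1384]
ee_rot: [[0.976, 0.216, -0.001], [0.216, -0.976, -0.0], [-0.001, 0.0, -1.0]]
wrist_force: [-4.1, 0.6, -1.6]
gripper_width: 0.247
gripper_force: 30.0
```

```bash
python3 chk.py
```

```text
t 16.7 tcp [0.5579 0.0363 0.1384] shift [-5.52  0.04  3.49] turn [-0.    0.01 -0.04] F [-4.3  0.6 -1.5] M [-0.08  1.35  0.01] w 0.252791340117238 29.999333093874156
[(np.float64(0.04), -0.0094), (np.float64(0.05), -0.0094), (np.float64(0.06), -0.0094), (np.float64(0.07), -0.1619), (np.float64(0.08), -0.0094), (np.float64(0.09), -0.0094), (np.float64(0.1), -0.0187), (np.float64(0.11), nan), (np.float64(0.12), 0.0615), (np.float64(0.13), 0.0616), (np.float64(0.14), 0.068), (np.float64(0.15), 0.0686)]
cover n 80 slope deg 74.17451192971271 x [0.02629405 0.04885854] z [0.07409924 0.16185007]
```

Emit:
{"api": "jog_arm", "payload": {
  "plan": "0.04 0 0 0 0 0 1;0.04 0 0 0 0 0 1;0.04 0 0 0 0 0 1;0.04 0 0 0 0 0 1;0 0 0 0 0 0 1;0 0 0 0 0 0 1;0 0 0 0 0 0 1;0 0 0 0 0 0 1;0 0 0 0 0 0 1;0 0 0 0 0 0 1"
}}

```text
time_s: 17.75
tcp_pos: [0.5583, 0.0361, 0.1377]
ee_rot: [[0.977, 0.215, -0.009], [0.215, -0.977, -0.002], [-0.009, 0.0, -1.0]]
wrist_force: [-11.5, -1.6, 1.8]
gripper_width: 0.252
gripper_force: 30.0
```

```bash
python3 chk.py
```

```text
t 17.8 tcp [0.5583 0.0361 0.1377] shift [-5.5   0.03  3.51] turn [ 0.    0.07 -0.05] F [-12.7  -2.1   2.1] M [-0.32  3.27  0.12] w 0.2515614385932824 30.007448509713868
[(np.float64(0.04), -0.0099), (np.float64(0.05), -0.0102), (np.float64(0.06), -0.0103), (np.float64(0.07), -0.1619), (np.float64(0.08), -0.0105), (np.float64(0.09), -0.0106), (np.float64(0.1), -0.0202), (np.float64(0.11), nan), (np.float64(0.12), 0.06), (np.float64(0.13), 0.0599), (np.float64(0.14), 0.0659), (np.float64(0.15), 0.0671)]
cover n 78 slope deg 75.72675114246849 x [0.02845557 0.04631094] z [0.07469611 0.16142798]
```

The force rose to 12.7 N with no further travel, so the cover is at its stop. Backing off.

Emit:
{"api": "jog_arm", "payload": {
  "plan": "-0.15 0 0 0 0 0 1;-0.3 0 0 0 0 0 1;-0.6 0 0 0 0 0 1;-0.8 0 0 0 0 0 1;-0.8 0 0 0 0 0 1;-0.8 0 0 0 0 0 1;-0.8 0 0 0 0 0 1;-0.6 0 0 0 0 0 1;-0.3 0 0 0 0 0 1;0 0 0 0 0 0 1"
}}

```text
time_s: 18.85
tcp_pos: [0.4371, 0.0097, 0.1394]
ee_rot: [[0.976, 0.216, 0.003], [0.216, -0.976, 0.001], [0.003, -0.0, -1.0]]
wrist_force: [0.4, 0.2, -0.4]
gripper_width: 0.248
gripper_force: 30.0
```

```bash
python3 chk.py
python3 - <<'E'
from h import *
im,d,c=cap('wrist');blade();go([.5439,.3271,.13],-29.5)
b,_,_=cap('scene')
cv2.imwrite('pics/s5.png',cv2.resize(b[190:300,220:345],(682,600),interpolation=2)[:,:,::-1])
E
```

```text
t 18.9 tcp [0.4378 0.0099 0.1393] shift [-0.61  0.05  3.52] turn [-0.   -0.02 -0.04] F [ 0.6 -0.3 -1.7] M [-0.13  0.1   0.02] w 0.25165393555717663 29.997685769886857
[(np.float64(0.04), -0.0098), (np.float64(0.05), -0.0099), (np.float64(0.06), -0.0099), (np.float64(0.07), -0.0101), (np.float64(0.08), -0.0102), (np.float64(0.09), -0.0103), (np.float64(0.1), nan), (np.float64(0.11), 0.086), (np.float64(0.12), 0.0863), (np.float64(0.13), 0.1157), (np.float64(0.14), 0.1159), (np.float64(0.15), 0.1157)]
cover n 89 slope deg 77.34887910063114 x [0.02858555 0.04950908] z [0.07360444 0.16170266]
n 3850 tip x 0.09471919971082529 tip z(top face) -0.01049793477709453 pitch deg(+=tip down) -0.5743563692088405 tip y 0.0010078995019079055 yaw -0.18809755974317596
t 19.0 tcp [0.4379 0.0099 0.139 ] shift [  6.88 -11.47   0.38] turn [-0.01 -0.02  5.25] F [ 0.4 -0.3 -1.5] M [-0.08  0.06  0.  ] w 0.24891085247676462 29.997506230544104
```

View pics/s5.png

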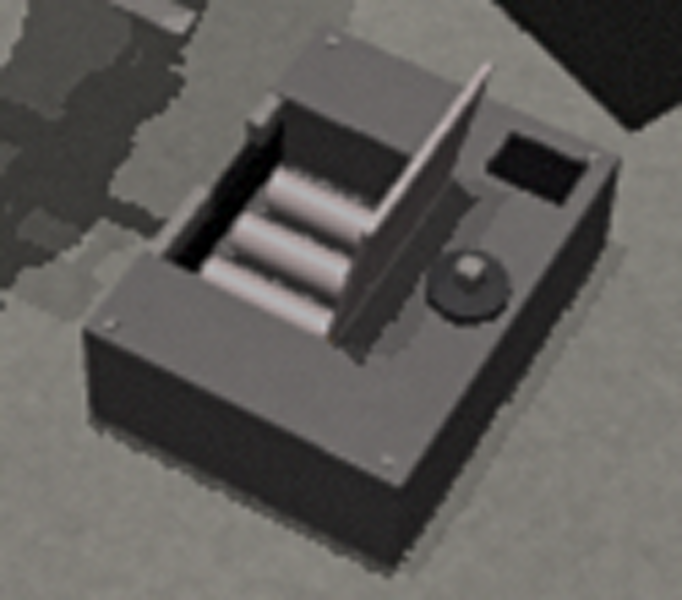

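The scene crop shows the cover standing fully open, leaning back towards the drive (470,280). The tool is still straight in the grip. Back to the mat.

Emit:
{"api": "jog_arm", "payload": {
  "plan": "0 0 0 0 0 1 1;0 0 0 0 0 1 1;0 0 0 0 0 1 1;0 0 0 0 0 1 1;0 0 0 0 0 1 1;0 0 0 0 0 0.25 1;-0.1 -0.6 0 0 0 0 1;-0.2 -0.9 0 0 0 0 1;-0.2 -1 0 0 0 0 1;-0.2 -1 0 0 0 0 1"
}}

```text
time_s: 20.05
tcp_pos: [0.4656, 0.0961, 0.1385]
ee_rot: [[0.87, -0.492, 0.001], [-0.492, -0.87, 0.0], [0.001, -0.001, -1.0]]
wrist_force: [0.3, 0.2, -1.9]
gripper_width: 0.252
gripper_force: 30.0
```

Emit:
{"api": "jog_arm", "payload": {
  "plan": "-0.2 -1 0 0 0 0 1;-0.2 -1 0 0 0 0 1;-0.2 -1 0 0 0 0 1;-0.2 -1 0 0 0 0 1;-0.2 -1 0 0 0 0 1;-0.2 -1 0 0 0 0 1;-0.2 -1 0 0 0 0 1;-0.2 -1 0 0 0 0 1;-0.16 -1 0 0 0 0 1;-0.1 -0.6 0 0 0 0 1"
}}

```text
time_s: 21.05
tcp_pos: [0.5432, 0.329, 0.1377]
ee_rot: [[0.871, -0.491, 0.001], [-0.491, -0.871, 0.0], [0.0, -0.001, -1.0]]
wrist_force: [-0.8, -0.1, -1.5]
gripper_width: 0.249
gripper_force: 30.0
```

Run:
```python
from h import *
go([.540,.3285,.012],-29.5);cap('wrist');blade()
```

```text
t 21.05 tcp [0.5432 0.329  0.1377] shift [-0.11  0.08  5.03] turn [-0.   -0.    0.01] F [-0.8 -0.1 -1.5] M [-0.14  0.12 -0.02] w 0.24931593344833708 29.997480422911167
n 3887 tip x 0.09551783320355778 tip z(top face) -0.010217288118823466 pitch deg(+=tip down) -0.3988076948487273 tip y 0.0026654209730860527 yaw -0.1130062805788691
```

Emit:
{"api": "jog_arm", "payload": {
  "plan": "-0.1 0.06 0.3 0 0 0 1;0 0 0.6 0 0 0 1;0 0 0.8 0 0 0 1;0 0 0.8 0 0 0 1;0 0 0.8 0 0 0 1;0 0 0.7 0 0 0 1;0 0 0.5 0 0 0 1;0 0 0.3 0 0 0 1;0 0 0.2 0 0 0 1;0 0 0 0 0 0 1"
}}

```text
time_s: 22.1
tcp_pos: [0.5393, 0.3258, 0.0132]
ee_rot: [[0.87, -0.493, -0.0], [-0.493, -0.87, -0.0], [-0.0, 0.001, -1.0]]
wrist_force: [-0.5, -0.1, -1.2]
gripper_width: 0.25
gripper_force: 30.0
```

Emit:
{"api": "jog_arm", "payload": {
  "plan": "0 0 0.04 0 0 0 1;0 0 0.04 0 0 0 1;0 0 0.03 0 0 0 1;0 0 0.03 0 0 0 1;0 0 0.03 0 0 0 1;0 0 0 0 0 0 1;0 0 0 0 0 0 1;0 0 0 0 0 0 1;0 0 0 0 0 0 1;0 0 0 0 0 0 1"
}}

```text
time_s: 23.1
tcp_pos: [0.5394, 0.3259, 0.0093]
ee_rot: [[0.87, -0.493, -0.0], [-0.493, -0.87, -0.0], [-0.0, 0.0, -1.0]]
wrist_force: [0.5, -0.3, -1.3]
gripper_width: 0.252
gripper_force: 30.0
```

Emit:
{"api": "jog_arm", "payload": {
  "plan": "0 0 0.02 0 0 0 1;0 0 0.02 0 0 0 1;0 0 0.02 0 0 0 1;0 0 0 0 0 0 1;0 0 0 0 0 0 1;0 0 0 0 0 0 1;0 0 0 0 0 0 1;0 0 0 0 0 0 1;0 0 0 0 0 0 1;0 0 0 0 0 0 1"
}}

```text
time_s: 24.1
tcp_pos: [0.5395, 0.3259, 0.0079]
ee_rot: [[0.87, -0.493, 0.0], [-0.493, -0.87, 0.0], [0.0, -0.0, -1.0]]
wrist_force: [0.2, -0.4, 1.9]
gripper_width: 0.248
gripper_force: 30.0
```

Contact with the mat (+1.9 N). Releasing slowly, then rising.

Emit:
{"api": "jog_arm", "payload": {
  "plan": "0 0 0 0 0 0 0.45;0 0 0 0 0 0 0.4;0 0 0 0 0 0 0.3;0 0 0 0 0 0 0.1;0 0 0 0 0 0 -0.2;0 0 0 0 0 0 -0.5;0 0 0 0 0 0 -1;0 0 0 0 0 0 -1;0 0 0 0 0 0 -1;0 0 0 0 0 0 -1"
}}

```text
time_s: 25.1
tcp_pos: [0.5394, 0.3259, 0.0078]
ee_rot: [[0.87, -0.493, -0.0], [-0.493, -0.87, -0.0], [-0.0, 0.0, -1.0]]
wrist_force: [-0.4, -0.6, -0.2]
gripper_width: 0.902
gripper_force: 0.0
```

Emit:
{"api": "jog_arm", "payload": {
  "plan": "0 0 0 0 0 0 -1;0 0 0 0 0 0 -1;0 0 -0.3 0 0 0 -1;0 0 -0.6 0 0 0 -1;0 0 -1 0 0 0 -1;0 0 -1 0 0 0 -1;0 0 -1 0 0 0 -1;0 0 -1 0 0 0 -1;0 0 -0.6 0 0 0 -1;0 0 0 0 0 0 -1"
}}

```text
time_s: 26.1
tcp_pos: [0.5408, 0.327, 0.1489]
ee_rot: [[0.87, -0.493, 0.005], [-0.493, -0.87, 0.004], [0.002, -0.006, -1.0]]
wrist_force: [0.4, 0.3, 0.1]
gripper_width: 1.003
gripper_force: 0.0
```

Run:
```python
from h import *
print(r.sense()['gripper_width'])
im,d,c=cap('wrist','w9.png');im,P=pts('wrist')
t,_,_=cap('scene')
s=np.vstack([im[:230],cv2.resize(t[110:330,210:400],(560,360))[:, :]])
cv2.imwrite('pics/end.png',s[:,:,::-1])
```

```text
1.002552331207353
```

View pics/end.png

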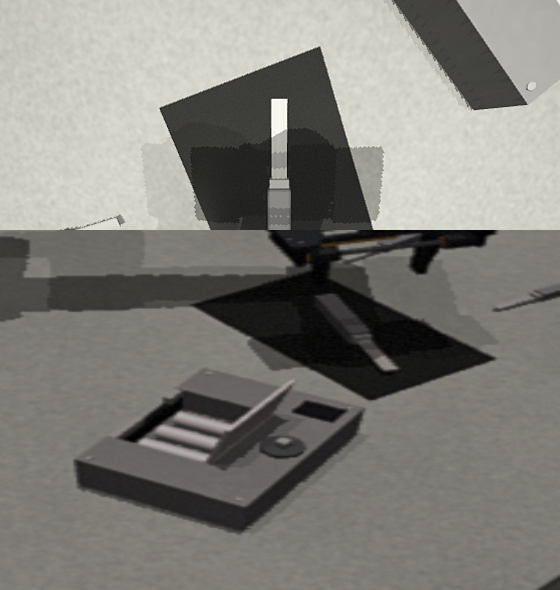

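The tool lies flat on the mat (tip at (279,100) in the upper view), the cover is fully open (lower view, (250,420)), and the gripper is clear.

```bash
python3 -c "
from station import r
print(r.finish_job())"
```

```text
the job is handed in; nothing more can be done
None
```

The job is handed in at about 26 s: the battery cover was levered open with the tool and pushed back to its stop, the pry tool lies flat and released on the mat, and the tray was left alone.

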